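Jog the decorating wheel round until the clay house faces front

ROBOT

A 6-joint arm with a two-finger parallel gripper is mounted at the origin on the work surface. World frame = base frame: x ahead of the robot, y to its left, z up, the work surface at z = 0. Lengths are in m, angles in rad, forces in N, time in s.
With the tool pointing down it reaches from about 0.275 to 0.85 m from the base axis. Payload 5.2 kg.
Tool frame: the origin (TCP) lies midway between the tips of the shut fingers; the grasp point (between the pads) lies 19 mm behind it; z points along the fingers, y is the line along which they close (so a half turn about z gives the same grasp; the last joint's range is limited). The gripper opens to 85 mm and grips with 20 to 120 N. Pads are 22 mm wide; open, the fingers measure 114 mm over their backs; the gripper's body (76 mm by 85 mm) begins 54 mm behind the grasp point. The pads swing forward as they close: fully open they stand 13 mm farther back than shut.
Start: joints at [0.946, 0.259, 1.535, -0, 1.348, -0.203], TCP at [0.225, 0.502, 0.231] pointing down, gripper open.
Joint ranges: [-3.14, 3.14], [-0.91, 2.08], [0.19, 2.58], [-1.22, 4.36], [0.22, 2.71], [-3.12, 3.12]. Speed limits (rad/s): [2.57, 2.57, 3.14, 3.14, 3.14, 3.14].

INTERFACE

Orientations are given as a 3x3 rotation matrix whose columns are the frame's x, y, z axes.
In Python, from workcell import read_state, get_image, job_done gives the robot as it stands.
- The arm moves only by the shell command python3 -m jog 'ROWS' [FORCE]. ROWS is JSON, a list that holds one entry, the list of rows, each a list of 5 numbers: the shift along the world's x, y, z in units of 25 mm (1.0 is 25 mm), then the turn about the world's z in units of 6 degrees (1.0 is 6 degrees), then the finger opening in mm, from 0 to 85.4. A call has 1 to 20 rows; each row shifts and turns the commanded pose from where the row before left it; what a row does not reach is not made up. A row lasts 1/10 s, in which the tool goes at most 50 mm and 8.59 degrees, less where a joint would pass 70% of its speed; a pose out of reach is approached as far as the arm can. A call is refused whole if a number of a shift passes 1 or a number of a turn 1, either way. A call with a gripper value outside its range is refused whole. The fingers move at their own pace and stop on an object; FORCE is the grip in N (left out, the last holds). Time passes only in rows, so rows that do not move let the fingers close. It gives the time, the measured TCP pose, the force, the opening and the grip force at its end, in the units of the state.
- read_state(): the state, without advancing time (a new reading comes with each control period).
- get_image(name): name is "scene" or "top" or "wrist"; returns a dict with "pixels" (480x640x3 uint8, red, green, blue), "K" (3x3 intrinsics, pixels), "world_from_camera" (4x4, takes a point from camera to world coordinates). Camera axes: x right, y up, looking along -z (the intrinsics and any distortion apply to the point x, -y, -z); pixel columns grow to the right and rows downward; lengths in m; the calibration is good to about 2 mm. A picture is of the moment at which its call begins. There is no depth.
- job_done(): hands the job in; it is judged then, once.
The state is a dict: "t": time; "joints": joint angles; "dq": joint speeds; "joint_efforts": joint torques, N m; "ee_pos": TCP position; "ee_rot": TCP orientation; "ft_force": force on the tool from outside, world axes, zero at the start; "torque": the same for the moment, N m; "finger_gap": finger opening in m; "grip_force": force on a finger pad.
Only numpy, scipy, OpenCV 4.12 (cv2) and the standard library are available. Lean on these libraries where they do the work, as an engineer would, in place of code of your own. Each camera call takes 0.05 s, during which the arm holds its last target. There are 200 camera calls.

TASK

Bring the soft clay house round so that its doorway looks straight at the red pointer, by running the motorised wheel with its lever, never by hand. Slide the yellow lock fully away from you to free the lever, hold the spring lever over to one side while the wheel creeps round, let it spring back to the middle when the doorstep is in line, and slide the lock fully home again. Do not touch the clay or the wheel, leave the things round about where they stand, and do not force the lever or the lock.

Things in the scene. Friction and masses are not known exactly. Their poses are not given: they have to be found in the camera images.
- machine: Motorised tabletop decorating wheel, fixed; cream case 380 (x) by 300 (y) mm, its deck (top) 110 mm above the table. Origin: centre of its underside. Its -x side is the front with the controls, towards the robot; +y is its left. In its frame (mm): wheel axis x 75, y 0; lever pivot x -110, y -70, z 107; lock slot x -175 to -45, y 52 to 88, floor z 96 (14 below the deck)
- wheel_centre (a point): Centre of the top of the round plywood bat (188 mm across) that lies on the 200 mm aluminium wheel head; 144 mm above the table
- pointer (a point): Tip of the red wedge painted on the deck in front of the wheel; it points along the machine's +x at the wheel's axis
- wheel: The turning wheel head with its bat; its x, y lie on the vertical wheel axis, origin at deck height. A motor turns it only while the lever is held over, at a steady speed of 0.25 to 0.5 rad/s that differs each time and must be watched; it stops within about 0.1 s of the lever's return
- lever_angle (a joint): Lean of the black lever, rad: 0 upright, where its spring returns it; + to the machine's left (+y), - to its right; stops at +-0.42. The drive takes hold at 0.22 to 0.27. Lever left: wheel turns clockwise seen from above (its front goes left); lever right: anticlockwise. Holding it near its stop takes 4 to 8 N at 58 mm above the pivot. Locked, it moves under 0.06
- lever_tip (a point): Top end of the lever, 82 mm from its pivot and 79 mm above the deck when upright. The lever is a black bat handle 18 to 21 mm thick from 30 mm above the pivot upwards, thinner below
- lever: The lever itself; origin on its pivot, 3 mm below the deck; its z runs along the lever
- lock_slide (a joint): Travel of the yellow lock tab, m. 0 = locked (home, nearest the front), 0.024 = fully free (pushed along the machine's +x, away from the robot). Stays where it is left; takes about 2 to 4 N. It can slide home only when the lever stands upright
- tab_top (a point): Middle of the top of the lock tab: a yellow cross-bar 12 mm (along the slot, machine x) by 33 mm (across), flush with the deck, 13 mm high above the slot floor; in the machine's frame at x -122, y 70 mm when home. The slot is empty for at least 45 mm before and behind it, so that a fingertip can go in on either side
- lock_tab: The lock tab; origin in the middle of its underside, on the slot floor; axes as the machine's
- house: Soft clay toadstool house, 80 mm across at the foot, 93 mm high under a leaf-shaped roof about 120 mm across, 0.3 to 0.6 kg, standing loose in the middle of the bat (within 5 mm). Origin: centre of its underside. Its doorway, brick-red doorstep and the dark stem in the notch of the roof leaf lie on its own -x side
- doorstep (a point): Outer edge of the house's doorstep, 72 mm from the house's axis, on the doorway side
- glaze_jar: Bystander: glaze jar with blue lid, 68 mm across, 95 mm high, on the table at the machine's left
- clay_knife: Bystander: wooden modelling knife, 170 mm long, lying on the table at the machine's right
- leaf_board: Bystander: white-faced board 170 by 150 by 16 mm with a pale leaf dish on it, on the table at the machine's right
There are look-alikes about, which are no part of the job. Of the things that look like the house, the smallest one is meant.

How it is judged:
By the outcome, as a careful person would: the job done as asked, in the order asked, and still so for the second after the job is handed in, with the robot touching nothing.
It also fails if it takes over 67 s, if anything falls off the work surface, if the arm or the gripper's body presses on something with over 40 N, if the wrist force passes 120 N, or if a joint passes its speed limit or range.

## Working session

There is one attempt and no reset: what is moved stays moved. The work goes in short steps, Python scripts to look and compute and a shell command to move; the robot and the scene stay as the last step left them, time stands still between calls to the robot, and variables do not carry over. Pictures are saved under pics/ and viewed, at most 10 in all, crops included, and the job is handed in when it is done.

```bash
ls; mkdir -p pics; cat > h.py <<'E'
import numpy as np,cv2
from workcell import read_state,get_image,job_done
def snap(n,f):
    d=get_image(n); cv2.imwrite('pics/'+f,d['pixels'][:,:,::-1]); np.savez('pics/'+f+'.npz',K=d['K'],T=d['world_from_camera'],p=d['pixels'],**({'dist':d['dist']} if 'dist' in d else {})); return d
def load(f): return np.load('pics/'+f+'.npz')
def proj(d,P):
    T=np.linalg.inv(d['T'] if 'T' in d else d['world_from_camera']); P=np.atleast_2d(P); c=P@T[:3,:3].T+T[:3,3]
    K=d['K']; return np.c_[K[0,0]*c[:,0]/-c[:,2]+K[0,2],-K[1,1]*c[:,1]/-c[:,2]+K[1,2]]
def ray(d,uv,z):
    T=d['T'] if 'T' in d else d['world_from_camera']; K=d['K']
    out=[]
    for u,v in np.atleast_2d(uv):
        r=T[:3,:3]@np.array([(u-K[0,2])/K[0,0],-(v-K[1,2])/K[1,1],-1]); o=T[:3,3]; out.append(o+r*(z-o[2])/r[2])
    return np.array(out)
E
python3 - <<'E'
from h import *
for n in ['scene','top']:
    d=snap(n,n+'0.png'); print(n,d.keys(),d['K'].tolist(),d['world_from_camera'].round(3).tolist())
s=read_state(); print({k:np.round(v,3).tolist() for k,v in s.items()})
E
```

```text
pics
scene dict_keys(['pixels', 'K', 'world_from_camera']) [[436.40307095066004, 0.0, 305.04358383186315], [0.0, 436.40307095066004, 240.90595372705002], [0.0, 0.0, 1.0]] [[0.502, -0.695, 0.514, 1.039], [0.865, 0.396, -0.309, -0.28], [0.011, 0.6, 0.8, 0.795], [0.0, 0.0, 0.0, 1.0]]
top dict_keys(['pixels', 'K', 'world_from_camera']) [[446.6019478137051, 0.0, 316.1130727854312], [0.0, 446.6019478137051, 232.30864880868327], [0.0, 0.0, 1.0]] [[-0.016, 0.982, -0.19, 0.407], [-1.0, -0.017, -0.003, -0.028], [-0.007, 0.19, 0.982, 1.103], [0.0, 0.0, 0.0, 1.0]]
{'t': 0.1, 'joints': [0.946, 0.259, 1.536, 0.0, 1.348, -0.203], 'dq': [-0.0, -0.0, -0.003, -0.002, -0.0, 0.001], 'joint_efforts': [0.002, -44.697, -29.125, -0.0, 0.006, 0.0], 'ee_pos': [0.225, 0.501, 0.231], 'ee_rot': [[-0.912, 0.409, -0.001], [0.409, 0.912, -0.001], [0.0, -0.002, -1.0]], 'ft_force': [-0.03, -0.092, -0.489], 'torque': [-0.047, -0.017, 0.022], 'grip_force': 0.0, 'finger_gap': 0.085}
```

View pics/top0.png

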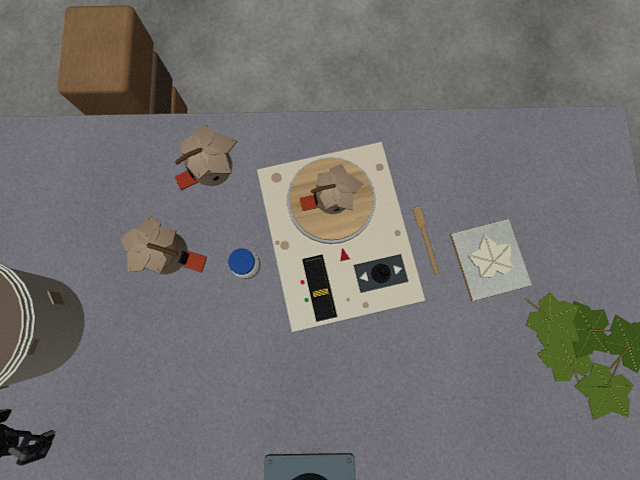

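View pics/scene0.png

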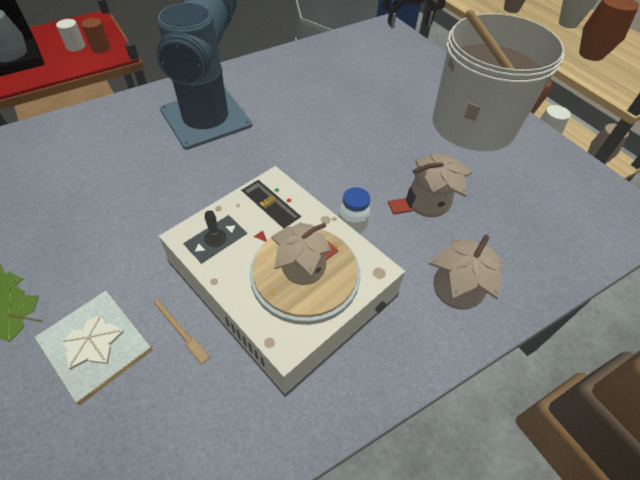

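The top view shows three house-like things: (208,158), (152,248) and the one on the wheel at (335,190). The last is smallest and stands on the bat, so it is the one meant. Its doorstep is at (308,203), about 90° to the left of the pointer (345,255). The lock tab is at (320,292) and the lever at (381,272). I'll confirm all this in an enlarged crop.

```bash
python3 - <<'E'
from h import *
p=load('top0.png')['p'][130:340,245:440,::-1]; cv2.imwrite('pics/c1.png',cv2.resize(p,None,fx=2.85,fy=2.85,interpolation=cv2.INTER_CUBIC))
E
```

```text
(no output)
```

View pics/c1.png

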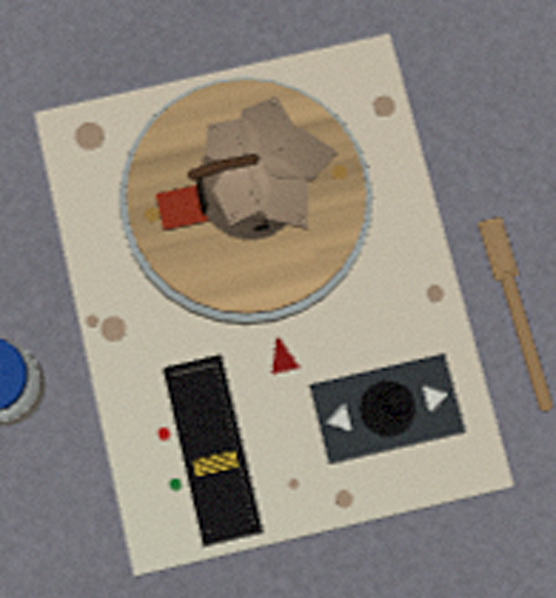

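The crop shows the deck corners at (35,113), (389,35), (513,486) and (134,576), the tab at (215,463), the pointer tip at (279,338), the doorstep's outer edge at (160,211) and the lever top at about (387,408). The house on the wheel is confirmed as the smallest.

```bash
cat >> h.py <<'E'
def crop2px(c): return np.atleast_2d(c)/2.85+[245,130]-0.3
E
python3 - <<'E'
from h import *
d=load('top0.png')
W=ray(d,crop2px([(35,113),(389,35),(513,486),(134,576)]),.11)[:,:2]
M=np.array([(.19,.15),(.19,-.15),(-.19,-.15),(-.19,.15)])
mc,wc=M.mean(0),W.mean(0); U,S,V=np.linalg.svd((M-mc).T@(W-wc)); R=(U@V).T
yaw=np.arctan2(R[1,0],R[0,0]); print('centre',wc,'yaw',yaw,np.degrees(yaw)); print('res mm',(W-(M@R.T+wc))*1e3)
f=lambda x,y:np.array([x,y])@R.T+wc
print('tab pred',f(-.122,.07),'seen',ray(d,crop2px((215,463)),.109))
tip=ray(d,crop2px((279,338)),.11)[0][:2]; print('pointer in machine',R.T@(tip-wc))
print('wheel',f(.075,0)); 
for z in (.15,.155):
  st=ray(d,crop2px((160,211)),z)[0][:2]; a=R.T@(st-f(.075,0)); print('step rel',a,np.hypot(*a),np.degrees(np.arctan2(a[1],a[0])))
print('lever pivot',f(-.11,-.07),'tip seen',ray(d,crop2px((387,408)),.189))
print('lever tip proj',proj(d,np.r_[f(-.11,-.07),.189]))
np.savez('m.npz',R=R,c=wc)
# scene check
s=load('scene0.png'); print(proj(s,[np.r_[f(*m),.11] for m in M]), proj(s,np.r_[f(-.11,-.07),.189]),proj(s,np.r_[f(-.122,.07),.109]))
E
```

```text
centre [ 0.59702264 -0.07519097] yaw 0.21040965853079668 12.055585402603468
res mm [[-0.24359814 -0.79025506]
 [-0.82145965  0.46791571]
 [ 0.72454745  0.54854431]
 [ 0.34051035 -0.22620497]]
tab pred [ 0.46309306 -0.03221578] seen [[ 0.46474738 -0.03167538  0.109     ]]
pointer in machine [-0.03632234 -0.00116642]
wheel [ 0.67036855 -0.05952643]
step rel [0.00024705 0.06844809] 0.06844853464484796 89.79320385178013
step rel [-0.00107036  0.06853704] 0.06854539756601985 90.89472770438029
lever pivot [ 0.50406888 -0.16662181] tip seen [[ 0.49726937 -0.15562968  0.189     ]]
lever tip proj [[385.70913485 269.45356928]]
[[404.41356467 270.93004453]
 [282.31547586 376.64805702]
 [157.33019694 235.34017535]
 [274.36209397 165.17441316]] [[207.64507225 211.72277812]] [[265.86949565 199.76826173]]
```

```bash
python3 -m jog '[[[0.4,-1,0,-0.45,0],[0.4,-1,0,-0.45,0],[0.4,-1,0,-0.45,0],[0.4,-1,0,-0.45,0],[0.4,-1,0,-0.45,0],[0.4,-1,0,-0.45,0],[0.4,-1,0,-0.45,0],[0.4,-1,0,-0.45,0],[0.4,-1,0,-0.45,0],[0.4,-1,0,-0.45,0],[0.4,-1,0,-0.45,0],[0.4,-1,0,-0.45,0],[0.4,-1,0,-0.45,0],[0.4,-1,0,-0.45,0],[0.4,-1,0,-0.45,0],[0.4,-1,0,-0.45,0],[0.4,-1,0,-0.45,0],[0.4,-1,0,-0.45,0],[0.4,-1,0,-0.45,0],[0.4,-1,0,-0.45,0]]]'
cat > st.py <<'E'
from h import *
import sys
m=np.load('m.npz'); s=read_state(); R,c=m['R'],m['c']
q=R.T@(s['ee_pos'][:2]-c); print('t',round(s['t'],2),'pos',np.round(s['ee_pos'],4),'machine mm',np.round(q*1e3,1),'yaw(toolx) rel machine y',np.degrees(np.arctan2(s['ee_rot'][1][0],s['ee_rot'][0][0]))-90-12.06,'F',np.round(s['ft_force'],1),'Fmachine',np.round(R.T@s['ft_force'][:2],1),'gap',s['finger_gap'])
if len(sys.argv)>1:
    t=np.array([float(a)/1e3 for a in sys.argv[1:3]]); print('units to target',np.round((R@t+c-s['ee_pos'][:2])/.025,2))
E
python3 st.py -151.5 70
```

```text
t: 2.1
ee_pos: [0.4251, 0.0008, 0.231]
ee_rot: [[-0.203, 0.979, -0.001], [0.979, 0.203, 0.0], [0.0, -0.001, -1.0]]
ft_force: [0.2, -0.3, 0.1]
finger_gap: 0.0002
grip_force: 0.0
t 2.1 pos [0.4251 0.0008 0.231 ] machine mm [-152.2  110.2] yaw(toolx) rel machine y -0.34571627171827224 F [ 0.2 -0.3  0.1] Fmachine [ 0.1 -0.4] gap 0.0001917770970591442
units to target [ 0.36 -1.57]
```

```bash
python3 -m jog '[[[0.18,-0.8,-0.5,0,0],[0.18,-0.77,-0.7,0,0],[0,0,-1,0,0],[0,0,-1,0,0],[0,0,-1,0,0],[0,0,-0.2,0,0],[0,0,0,0,0]]]' >/dev/null
python3 st.py -151.5 70; python3 - <<'E'
from h import *
d=snap('scene','s1.png'); p=d['pixels'][150:270,180:340,::-1]; cv2.imwrite('pics/c2.png',cv2.resize(p,None,fx=5,fy=5,interpolation=cv2.INTER_CUBIC))
E
```

```text
t 2.8 pos [ 0.4335 -0.0372  0.1207] machine mm [-152.    71.3] yaw(toolx) rel machine y -0.2289379029919285 F [-0.5  1.7  0.2] Fmachine [-0.2  1.7] gap -0.0003509789864590037
units to target [ 0.03 -0.05]
```

View pics/c2.png

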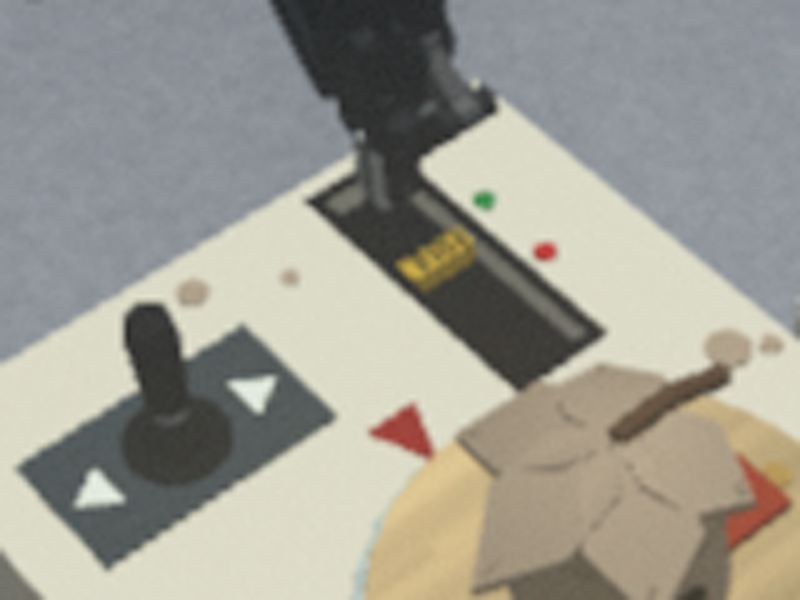

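The shut fingertips hang over the near end of the slot at (385,200) in the crop, with the tab at (437,258), so the alignment is right. Next I descend and push.

```bash
python3 -m jog '[[[0.03,-0.05,-0.4,0,0],[0,0,-0.35,0,0],[0,0,0,0,0]]]' >/dev/null; python3 st.py
python3 -m jog '[[[0.2,0.042,0,0,0],[0.2,0.042,0,0,0],[0.15,0.03,0,0,0],[0.15,0.03,0,0,0],[0.15,0.03,0,0,0],[0,0,0,0,0]]]' >/dev/null; python3 st.py
```

```text
t 3.15 pos [ 0.4343 -0.0385  0.1017] machine mm [-151.5   69.9] yaw(toolx) rel machine y -0.22803959143530328 F [ 0.3 -0.3  0.8] Fmachine [ 0.2 -0.4] gap -0.00012725866567226058
t 3.75 pos [ 0.4571 -0.0343  0.1029] machine mm [-128.3   69.2] yaw(toolx) rel machine y -0.21607674082411954 F [0.4 0.  4.3] Fmachine [ 0.4 -0. ] gap 0.00015145903528936307
```

```bash
cat > tab.py <<'E'
from h import *
m=np.load('m.npz');R,c=m['R'],m['c']
import sys
for n,z in (('top',.109),('scene',.109)):
    d=get_image(n); np.savez('pics/last_'+n+'.npz',K=d['K'],T=d['world_from_camera'],p=d['pixels'])
    hsv=cv2.cvtColor(d['pixels'],cv2.COLOR_RGB2HSV); k=cv2.inRange(hsv,(20,120,80),(35,255,255))
    P=proj(d,[np.r_[R@[x,.07]+c,.109] for x in (-.122,-.098)]); b=np.zeros_like(k); 
    cv2.line(b,tuple(map(int,P[0])),tuple(map(int,P[1])),255,26); k&=b
    v,u=np.nonzero(k)
    if len(u): print(n,len(u),'tab machine mm',(R.T@(ray(d,(u.mean(),v.mean()),z)[0][:2]-c)*1e3).round(1))
    else: print(n,'none')
E
python3 tab.py; python3 - <<'E'
from h import *
d=load('last_scene') if 0 else np.load('pics/last_scene.npz'); cv2.imwrite('pics/c3.png',cv2.resize(d['p'][150:270,180:340,::-1],None,fx=5,fy=5,interpolation=cv2.INTER_CUBIC))
E
```

```text
top none
scene 93 tab machine mm [-107.9   69.2]
```

View pics/c3.png

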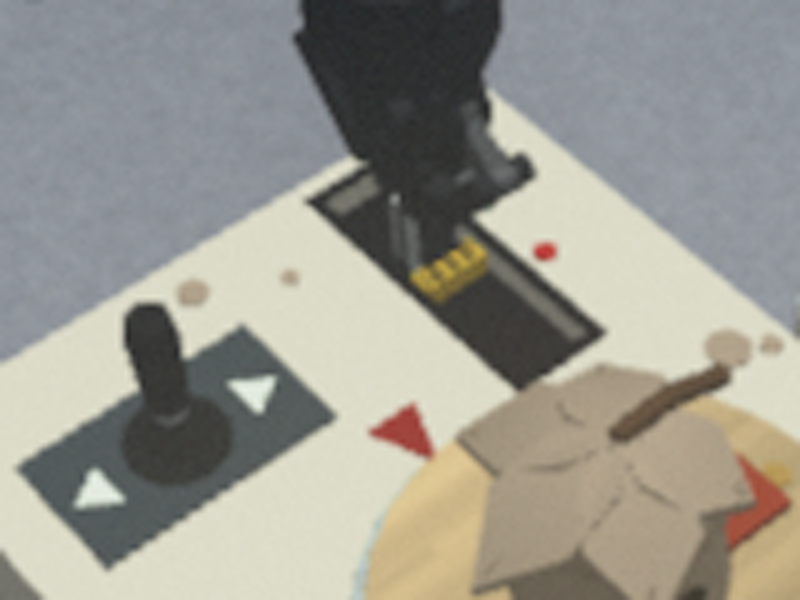

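The tab, at (450,268) in the crop, moves ahead of the fingertip inside the slot, partway so far. I'll carry on in small steps and watch the force.

```bash
python3 -m jog '[[[0.12,0.026,0,0,0],[0.12,0.026,0,0,0],[0,0,0,0,0]]]' >/dev/null; python3 st.py
python3 -m jog '[[[0.06,0.013,0,0,0],[0.06,0.013,0,0,0],[0,0,0,0,0]]]' >/dev/null; python3 st.py;  python3 tab.py
python3 -m jog '[[[0.06,0.013,0,0,0],[0,0,0,0,0]]]' >/dev/null; python3 st.py;  python3 tab.py
```

```text
t 4.15 pos [ 0.4625 -0.0331  0.1029] machine mm [-122.7   69.2] yaw(toolx) rel machine y -0.22464399301489202 F [-0.8  0.6  6.5] Fmachine [-0.6  0.7] gap 2.1509797199793063e-05
t 4.45 pos [ 0.4653 -0.0325  0.1029] machine mm [-119.9   69.2] yaw(toolx) rel machine y -0.22986306807018586 F [-1.6 -0.3  5.8] Fmachine [-1.7  0. ] gap 0.00022210801569004
top none
scene 95 tab machine mm [-99.5  69.5]
t 4.75 pos [ 0.4668 -0.0322  0.1029] machine mm [-118.4   69.2] yaw(toolx) rel machine y -0.23128573949638387 F [-1.5 -0.   7.3] Fmachine [-1.5  0.3] gap -0.00011611223583454303
top none
scene 95 tab machine mm [-98.2  69.4]
```

```bash
python3 -c "
import re
s=open('tab.py').read()
s=s.replace(\"d=get_image(n); \",\"d=load(n+'0.png'); d={'K':d['K'],'world_from_camera':d['T'],'pixels':d['p']};\").replace('pics/last_','pics/tmp_')
exec(s)"
python3 -m jog '[[[0.03,0.006,0.04,0,0],[0,0,0,0,0]]]' >/dev/null; python3 st.py;  python3 tab.py
python3 -m jog '[[[0.04,0.008,0,0,0],[0,0,0,0,0]]]' >/dev/null; python3 st.py;  python3 tab.py
```

```text
top 86 tab machine mm [-120.7   70.1]
scene 91 tab machine mm [-116.2   69.1]
t 5.05 pos [ 0.4673 -0.0319  0.1034] machine mm [-117.8   69.5] yaw(toolx) rel machine y -0.23201587148359515 F [-0.1 -0.7  0.2] Fmachine [-0.3 -0.7] gap -0.0001736390872950844
top none
scene 95 tab machine mm [-98.2  69.8]
t 5.35 pos [ 0.4684 -0.0317  0.1034] machine mm [-116.7   69.4] yaw(toolx) rel machine y -0.2263036900897344 F [-0.   0.6  0.9] Fmachine [0.1 0.6] gap 0.00013293677187442262
top none
scene 90 tab machine mm [-97.8  69.8]
```

```bash
python3 -m jog '[[[0.06,0.013,0,0,0],[0,0,0,0,0]]]' >/dev/null; python3 st.py;  python3 tab.py
python3 -m jog '[[[0.06,0.013,0,0,0],[0,0,0,0,0]]]' >/dev/null; python3 st.py;  python3 tab.py;  python3 - <<'E'
from h import *
d=np.load('pics/last_scene.npz'); cv2.imwrite('pics/c4.png',cv2.resize(d['p'][160:240,210:320,::-1],None,fx=7,fy=7,interpolation=cv2.INTER_CUBIC))
E
```

```text
t 5.65 pos [ 0.4696 -0.0314  0.1034] machine mm [-115.5   69.5] yaw(toolx) rel machine y -0.21947600629533603 F [-2.6  0.  -0.2] Fmachine [-2.6  0.6] gap 8.479064819352137e-05
top none
scene 85 tab machine mm [-96.8  68.5]
t 5.95 pos [ 0.4713 -0.031   0.1034] machine mm [-113.7   69.5] yaw(toolx) rel machine y -0.22438570369689437 F [-2.2 -0.5  0.2] Fmachine [-2.2 -0. ] gap 0.00030039293184856654
top none
scene 87 tab machine mm [-94.9  68.9]
```

View pics/c4.png

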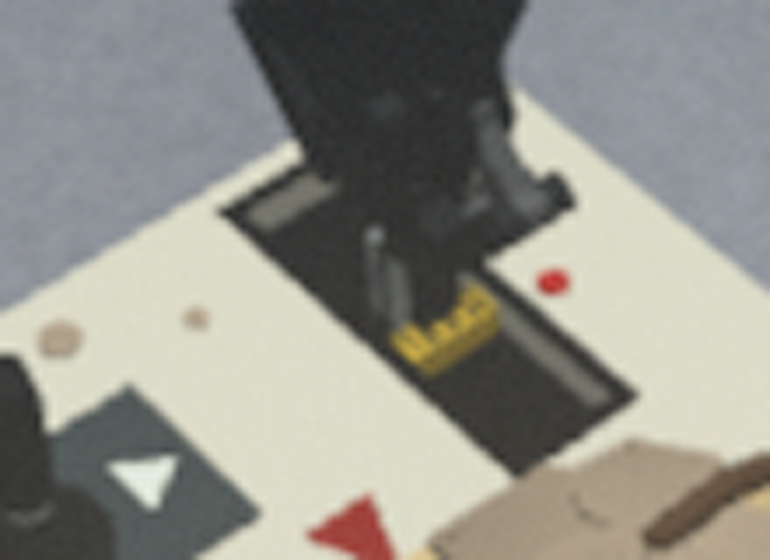

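The tab, at (447,330) in the crop, is now sliding at about 2.4 N, with roughly 21 mm done. I'll continue gently until the force rises at the stop.

```bash
python3 -m jog '[[[0.06,0.013,0,0,0],[0,0,0,0,0]]]' >/dev/null; python3 st.py
python3 -m jog '[[[0.03,0.006,0,0,0],[0,0,0,0,0]]]' >/dev/null; python3 st.py;  python3 tab.py
python3 -m jog '[[[0.03,0.006,0,0,0],[0,0,0,0,0]]]' >/dev/null; python3 st.py
```

```text
t 6.25 pos [ 0.4729 -0.0306  0.1035] machine mm [-112.    69.5] yaw(toolx) rel machine y -0.22959414613668905 F [-1.2 -0.1 -0.5] Fmachine [-1.2  0.1] gap -0.00030006572185464054
t 6.45 pos [ 0.4736 -0.0305  0.1035] machine mm [-111.3   69.5] yaw(toolx) rel machine y -0.22777975618570956 F [-1.7  0.5 -1.5] Fmachine [-1.5  0.8] gap 4.455795677701047e-05
top none
scene 87 tab machine mm [-92.6  68.7]
t 6.75 pos [ 0.4739 -0.0304  0.1034] machine mm [-111.1   69.5] yaw(toolx) rel machine y -0.21777061822240107 F [-3.3 -0.9  0.9] Fmachine [-3.4 -0.2] gap 0.0002051662291783885
```

```bash
python3 -m jog '[[[0.03,0.006,0,0,0],[0,0,0,0,0]]]' >/dev/null; python3 st.py
python3 -m jog '[[[0.03,0.006,0,0,0],[0,0,0,0,0]]]' >/dev/null; python3 st.py
```

```text
t 6.95 pos [ 0.474  -0.0304  0.1034] machine mm [-111.    69.5] yaw(toolx) rel machine y -0.20757604552559705 F [-5.5 -1.8  2.3] Fmachine [-5.8 -0.7] gap 0.00023608682613916976
t 7.15 pos [ 0.4741 -0.0304  0.1034] machine mm [-110.9   69.5] yaw(toolx) rel machine y -0.19608374772394477 F [-9.1 -2.8  3.8] Fmachine [-9.5 -0.8] gap -8.625189151051766e-05
```

At the stop: the force jumps with no motion, and the tab is at 24 mm. Back off, lift, and go to the left side of the lever.

```bash
python3 -m jog '[[[-0.2,-0.04,0,0,0],[0,0,0.7,0,0],[0,0,0.7,0,0],[0,0,0.75,0,0],[0.2,-0.9,0,0,0],[0.2,-0.9,0,0,0],[0.2,-0.9,0,0,0],[0.2,-0.9,0,0,0],[0.24,-0.6,0,0,0],[0,0,0,0,0]]]' >/dev/null; python3 st.py -110 -40; python3 tab.py
cat > step.py <<'E'
from h import *
import sys
m=np.load('m.npz');R,c=m['R'],m['c']; ax=R@[.075,0]+c
def meas(d,z=.152):
    hsv=cv2.cvtColor(d['pixels'],cv2.COLOR_RGB2HSV); k=cv2.inRange(hsv,(0,120,60),(10,255,255))|cv2.inRange(hsv,(172,120,60),(180,255,255))
    ctr=proj(d,np.r_[ax,.144])[0]; b=np.zeros_like(k)
    poly=proj(d,[np.r_[ax+.092*np.array([np.cos(t),np.sin(t)]),.15] for t in np.linspace(0,6.28,60)]).astype(np.int32); cv2.fillPoly(b,[poly],255); k&=b
    n,l,s,_=cv2.connectedComponentsWithStats(k); i=1+np.argmax(s[1:,4]) if n>1 else 0
    if n<2: return None
    v,u=np.nonzero(l==i); P=(ray(d,np.c_[u,v],z)[:,:2]-ax)@R*1e3
    rect=cv2.minAreaRect(P.astype(np.float32)); cen=P.mean(0)
    box=cv2.boxPoints(rect); far=sorted(box,key=lambda q:-np.hypot(*q))[:2]; o=np.mean(far,0)
    e=[box[1]-box[0],box[2]-box[1]]
    a0=np.degrees(np.arctan2(cen[1],cen[0]))%360
    cand=[(np.degrees(np.arctan2(w[1],w[0]))+q)%360 for w in e for q in (0,180)]
    ori=min(cand,key=lambda a:abs((a-a0+180)%360-180))
    return len(u),cen.round(1),'centroid',round(a0,1),'outer',o.round(1),'edge-orient',round(ori,1),np.round(rect[1],1)
for n in sys.argv[1:] or ['top','scene']:
    d=get_image(n); np.savez('pics/last_'+n+'.npz',K=d['K'],T=d['world_from_camera'],p=d['pixels']); s=read_state(); print(n,round(s['t'],2),meas(d))
E
python3 step.py
```

```text
t 8.15 pos [ 0.4984 -0.1381  0.1576] machine mm [-109.6  -41. ] yaw(toolx) rel machine y -0.35060505901087247 F [0.3 0.9 0.8] Fmachine [0.5 0.8] gap -9.219006772495029e-05
units to target [-0.02  0.03]
top 89 tab machine mm [-97.3  70.6]
scene 100 tab machine mm [-93.5  68.9]
top 8.3 (194, array([-0.9, 53.1]), 'centroid', np.float64(91.0), 'outer', array([-0.3, 69.2], dtype=float32), 'edge-orient', np.float32(89.4), array([34.3, 29.6]))
scene 8.35 (87, array([ 9.9, 56. ]), 'centroid', np.float64(79.9), 'outer', array([ 0.1, 72.2], dtype=float32), 'edge-orient', np.float32(124.8), array([19.4, 38.1]))
```

```bash
python3 -m jog '[[[0.08,-0.39,0,0,0],[0.04,-0.2,0,0,0],[0,0,0,0,0]]]' >/dev/null; python3 st.py
python3 -m jog '[[[0.03,-0.14,0,0,0],[0,0,0,0,0]]]' >/dev/null; python3 st.py; python3 step.py top
```

```text
t 8.65 pos [ 0.5002 -0.1514  0.1575] machine mm [-110.6  -54.3] yaw(toolx) rel machine y -0.2451987026339406 F [0.6 1.1 0.3] Fmachine [0.8 0.9] gap -0.00013415833229483536
t 8.85 pos [ 0.5008 -0.1545  0.1574] machine mm [-110.7  -57.5] yaw(toolx) rel machine y -0.23710742638382776 F [0.1 2.2 2.3] Fmachine [0.5 2.1] gap -0.0003030532888114704
top 8.9 (194, array([-0.7, 52.7]), 'centroid', np.float64(90.7), 'outer', array([ 0. , 69.1], dtype=float32), 'edge-orient', np.float32(88.6), array([34.4, 29.4]))
```

```bash
python3 -m jog '[[[0.04,-0.2,0,0,0],[0.02,-0.12,0,0,0]]]' >/dev/null; python3 st.py
python3 -m jog '[[[0.02,-0.12,0,0,0],[0,0,0,0,0]]]' >/dev/null; python3 st.py; python3 step.py top
python3 -m jog '[[[0.02,-0.1,0,0,0],[0,0,0,0,0]]]' >/dev/null; python3 st.py; python3 step.py top
```

```text
t 9.1 pos [ 0.5022 -0.162   0.1572] machine mm [-110.9  -65. ] yaw(toolx) rel machine y -0.22082001976926158 F [0.4 5.3 1.2] Fmachine [1.5 5.1] gap -1.5354360811910555e-06
t 9.3 pos [ 0.5027 -0.1648  0.1569] machine mm [-111.  -68.] yaw(toolx) rel machine y -0.24723605850632957 F [0.7 4.2 0.8] Fmachine [1.6 3.9] gap -0.00024203076159495508
top 9.35 (196, array([-4.9, 52.5]), 'centroid', np.float64(95.4), 'outer', array([-6.4, 68.5], dtype=float32), 'edge-orient', np.float32(95.3), array([29.9, 34. ]))
t 9.55 pos [ 0.5029 -0.1669  0.1567] machine mm [-111.2  -70. ] yaw(toolx) rel machine y -0.23829256767711904 F [ 0.9  5.5 -0.3] Fmachine [2.  5.2] gap 0.00012236942957920475
top 9.6 (197, array([-9.3, 52.2]), 'centroid', np.float64(100.1), 'outer', array([-11.4,  68.4], dtype=float32), 'edge-orient', np.float32(98.5), array([29.5, 35.1]))
```

```bash
python3 -m jog '[[[0,-0.02,0,0,0],[0,0,0,0,0],[0,0,0,0,0],[0,0,0,0,0],[0,0,0,0,0],[0,0,0,0,0],[0,0,0,0,0],[0,0,0,0,0],[0,0,0,0,0],[0,0,0,0,0],[0,0,0,0,0],[0,0,0,0,0],[0,0,0,0,0],[0,0,0,0,0],[0,0,0,0,0],[0,0,0,0,0],[0,0,0,0,0],[0,0,0,0,0],[0,0,0,0,0],[0,0,0,0,0]]]' >/dev/null; python3 st.py; python3 step.py top
```

```text
t 11.6 pos [ 0.5029 -0.1671  0.1567] machine mm [-111.2  -70.2] yaw(toolx) rel machine y -0.2257668690969563 F [1.2 6.  0.3] Fmachine [2.4 5.6] gap -0.00029125620537831255
top 11.65 (206, array([-39. ,  35.2]), 'centroid', np.float64(137.9), 'outer', array([-51.2,  47. ], dtype=float32), 'edge-orient', np.float32(136.5), array([29.4, 35.9]))
```

```bash
python3 -m jog '[[[0,0,0,0,0],[0,0,0,0,0],[0,0,0,0,0],[0,0,0,0,0],[0,0,0,0,0],[0,0,0,0,0],[0,0,0,0,0],[0,0,0,0,0],[0,0,0,0,0],[0,0,0,0,0],[0,0,0,0,0],[0,0,0,0,0],[0,0,0,0,0],[0,0,0,0,0],[0,0,0,0,0]]]' >/dev/null; python3 step.py top
```

```text
top 13.2 (199, array([-50.6,  12.1]), 'centroid', np.float64(166.5), 'outer', array([-66.3,  14.9], dtype=float32), 'edge-orient', np.float32(166.8), array([28.4, 33.6]))
```

```bash
python3 -m jog '[[[0,0,0,0,0],[0,0,0,0,0],[0,0,0,0,0],[0,0,0,0,0],[0,0,0,0,0],[0,0,0,0,0],[-0.2,0.95,0,0,0],[-0.1,0.5,0,0,0],[0,0,0,0,0],[0,0,0,0,0],[0,0,0,0,0]]]' >/dev/null; python3 st.py; python3 step.py top top top
python3 - <<'E'
from h import *
d=np.load('pics/last_top.npz'); cv2.imwrite('pics/c5.png',cv2.resize(d['p'][140:340,250:440,::-1],None,fx=3,fy=3,interpolation=cv2.INTER_CUBIC))
E
```

```text
t 14.3 pos [ 0.496  -0.133   0.1575] machine mm [-110.9  -35.4] yaw(toolx) rel machine y -0.23481005930427834 F [0.7 0.1 0.8] Fmachine [ 0.7 -0. ] gap -0.00023596002488717122
top 14.35 (205, array([-52.1,  -0.3]), 'centroid', np.float64(180.4), 'outer', array([-69.4,  -0.1], dtype=float32), 'edge-orient', np.float32(178.9), array([29.4, 36.7]))
top 14.4 (207, array([-52.1,  -0.3]), 'centroid', np.float64(180.3), 'outer', array([-69.4,  -0.1], dtype=float32), 'edge-orient', np.float32(178.9), array([29.4, 36.7]))
top 14.45 (205, array([-52.1,  -0.3]), 'centroid', np.float64(180.4), 'outer', array([-69.1,  -0.4], dtype=float32), 'edge-orient', np.float32(180.1), array([36.7, 29.7]))
```

View pics/c5.png

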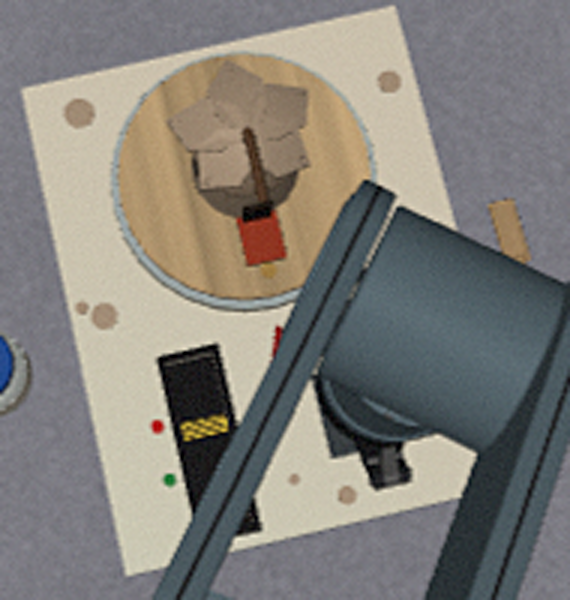

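The doorstep at (264,240) now points straight down the machine's axis, with its centroid at 180.4° and its edges at about 179–180°. The wheel is still and the tab stays free at (205,428). Next I slide the lock home from its far side.

```bash
python3 -m jog '[[[0,0,0.5,0,0],[0.16,0.9,0,0,0],[0.16,0.9,0,0,0],[0.16,0.9,0,0,0],[0.16,0.9,0,0,0],[0.14,0.88,0,0,0],[0,0,-0.7,0,0],[0,0,-0.5,0,0],[0,0,0,0,0]]]' >/dev/null; python3 st.py -68.5 70
python3 - <<'E'
from h import *
d=snap('scene','s2.png'); p=d['pixels'][150:270,180:340,::-1]; cv2.imwrite('pics/c6.png',cv2.resize(p,None,fx=5,fy=5,interpolation=cv2.INTER_CUBIC))
E
```

```text
t 15.35 pos [ 0.514  -0.0201  0.1385] machine mm [-69.7  71.2] yaw(toolx) rel machine y -0.23419706129241824 F [0.4 0.7 0.3] Fmachine [0.5 0.6] gap 9.359476405690367e-06
units to target [ 0.06 -0.04]
```

View pics/c6.png

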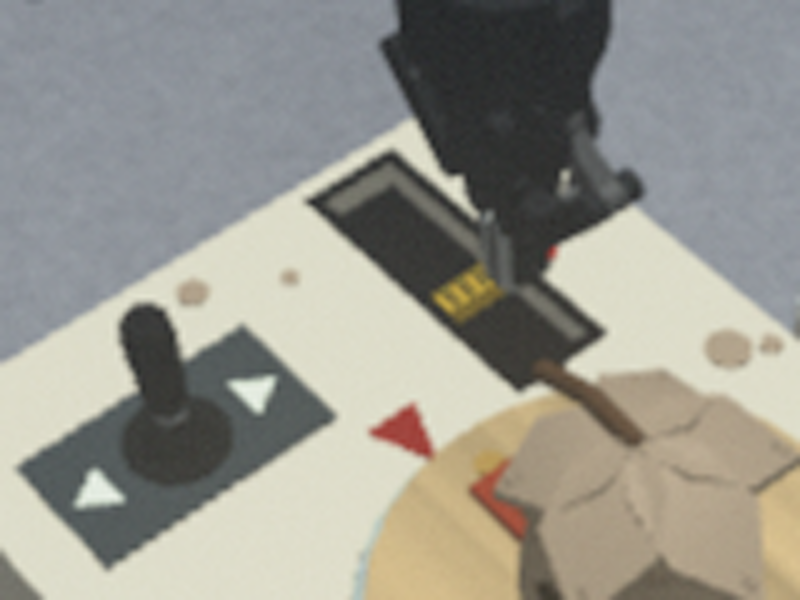

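The fingertip hovers at (515,275), just beyond the tab at (470,290); the lever is upright at (150,360) and the doorstep faces the pointer. Descend and push home.

```bash
python3 -m jog '[[[0.06,-0.04,-0.5,0,0],[0,0,-0.5,0,0],[0,0,-0.4,0,0],[0,0,0,0,0]]]' >/dev/null; python3 st.py
python3 -m jog '[[[-0.2,-0.042,0,0,0],[-0.2,-0.042,0,0,0],[-0.2,-0.042,0,0,0],[-0.15,-0.032,0,0,0],[-0.15,-0.032,0,0,0],[0,0,0,0,0]]]' >/dev/null; python3 st.py
python3 -m jog '[[[-0.15,-0.032,0,0,0],[-0.15,-0.032,0,0,0],[0,0,0,0,0]]]' >/dev/null; python3 st.py
```

```text
t 15.8 pos [ 0.5152 -0.021   0.1028] machine mm [-68.7  70.1] yaw(toolx) rel machine y -0.25405764536666986 F [-0.2  0.4  0.6] Fmachine [-0.1  0.4] gap -0.00032444343316973716
t 16.4 pos [ 0.494  -0.026   0.1052] machine mm [-90.5  69.6] yaw(toolx) rel machine y -0.23591572173535091 F [0.4 0.1 0.3] Fmachine [0.4 0.1] gap -0.00023613030553360642
t 16.7 pos [ 0.4864 -0.0276  0.105 ] machine mm [-98.3  69.6] yaw(toolx) rel machine y -0.2268560797386936 F [ 0.1 -0.5  1.6] Fmachine [ 0.  -0.5] gap -0.00010478823839680479
```

```bash
python3 tab.py; python3 - <<'E'
from h import *
d=np.load('pics/last_scene.npz'); cv2.imwrite('pics/c7.png',cv2.resize(d['p'][160:240,210:320,::-1],None,fx=7,fy=7,interpolation=cv2.INTER_CUBIC))
E
```

```text
top none
scene 19 tab machine mm [-108.2   57.4]
```

View pics/c7.png

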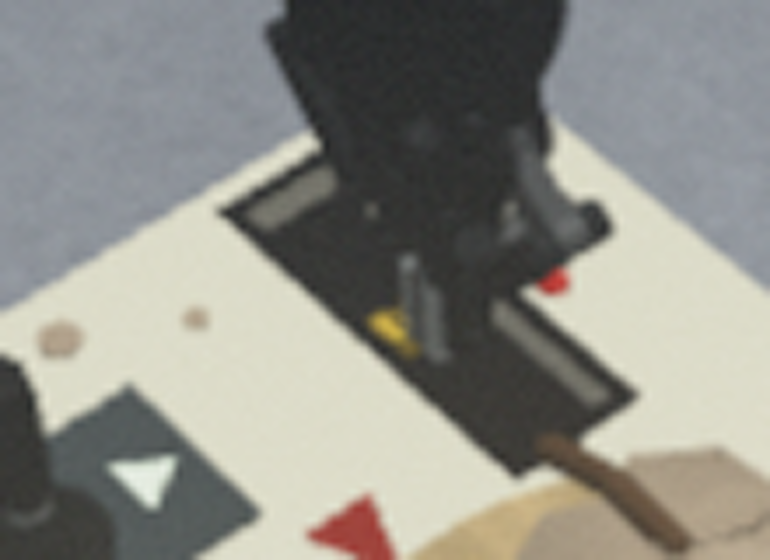

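The tab's right end at (390,333) is moving towards home ahead of the fingertip. Continue gently.

```bash
python3 -m jog '[[[-0.15,-0.032,0,0,0],[-0.1,-0.021,0,0,0],[0,0,0,0,0]]]' >/dev/null; python3 st.py
python3 -m jog '[[[-0.08,-0.017,0,0,0],[0,0,0,0,0]]]' >/dev/null; python3 st.py
python3 -m jog '[[[-0.05,-0.01,0,0,0],[0,0,0,0,0]]]' >/dev/null; python3 st.py
```

```text
t 17.1 pos [ 0.48   -0.029   0.1048] machine mm [-104.8   69.6] yaw(toolx) rel machine y -0.22980402176570003 F [1.3 0.6 1. ] Fmachine [1.4 0.3] gap -1.4638008244208258e-05
t 17.3 pos [ 0.4782 -0.0293  0.1048] machine mm [-106.6   69.7] yaw(toolx) rel machine y -0.22743552501247954 F [ 0.5 -1.4 -0. ] Fmachine [ 0.2 -1.4] gap -1.6167514696454212e-05
t 17.5 pos [ 0.4771 -0.0296  0.1048] machine mm [-107.8   69.7] yaw(toolx) rel machine y -0.22654799886167432 F [ 1.5  0.1 -0.2] Fmachine [ 1.5 -0.2] gap 0.0001062779194236608
```

```bash
python3 -m jog '[[[-0.05,-0.01,0,0,0],[0,0,0,0,0]]]' >/dev/null; python3 st.py
python3 -m jog '[[[-0.04,-0.008,0,0,0],[0,0,0,0,0]]]' >/dev/null; python3 st.py
python3 -m jog '[[[-0.03,-0.006,0,0,0],[0,0,0,0,0]]]' >/dev/null; python3 st.py
```

```text
t 17.7 pos [ 0.4758 -0.0298  0.1048] machine mm [-109.    69.7] yaw(toolx) rel machine y -0.22506644910727225 F [ 2.6 -0.7 -0.4] Fmachine [ 2.4 -1.2] gap -0.00014748768938131846
t 17.9 pos [ 0.4749 -0.03    0.1048] machine mm [-110.    69.7] yaw(toolx) rel machine y -0.23169180355223595 F [ 3.2 -2.  -1.2] Fmachine [ 2.7 -2.7] gap 7.562817518193364e-05
t 18.1 pos [ 0.4748 -0.0301  0.1049] machine mm [-110.1   69.7] yaw(toolx) rel machine y -0.2378553870011455 F [ 5.5  0.4 -2.8] Fmachine [ 5.5 -0.8] gap -0.00018955861155710925
```

```bash
python3 -m jog '[[[-0.03,-0.006,0,0,0],[0,0,0,0,0]]]' >/dev/null; python3 st.py
python3 -m jog '[[[0.2,0.04,0,0,0],[0,0,0.8,0,0],[0,0,1,0,0],[0,0,1,0,0],[-0.5,0.7,0.5,0,0],[-0.8,1,0,0,0],[-0.8,1,0,0,0],[-0.8,1,0,0,0],[-0.8,1,0,0,0],[-0.5,1,0,0,0],[0,1,0,0,0],[0,0,0,0,0]]]' >/dev/null; python3 st.py; python3 tab.py; python3 step.py top
```

```text
t 18.3 pos [ 0.4747 -0.0301  0.1049] machine mm [-110.2   69.6] yaw(toolx) rel machine y -0.2532983689967221 F [ 7.2  0.6 -4.8] Fmachine [ 7.1 -0.9] gap -0.00017498850423110034
t 19.5 pos [0.3719 0.1401 0.1873] machine mm [-175.2  257.6] yaw(toolx) rel machine y -0.0524572632935314 F [ 0.2 -0.6  0.4] Fmachine [ 0.1 -0.6] gap 0.00018789393955459012
top 90 tab machine mm [-121.2   69.7]
scene 94 tab machine mm [-117.4   68.9]
top 19.65 (205, array([-52.2,  -0.2]), 'centroid', np.float64(180.2), 'outer', array([-69.4,  -0.1], dtype=float32), 'edge-orient', np.float32(178.9), array([29.4, 36.7]))
```

```bash
python3 - <<'E'
from h import *
snap('top','top9.png')
E
```

```text
(no output)
```

View pics/top9.png

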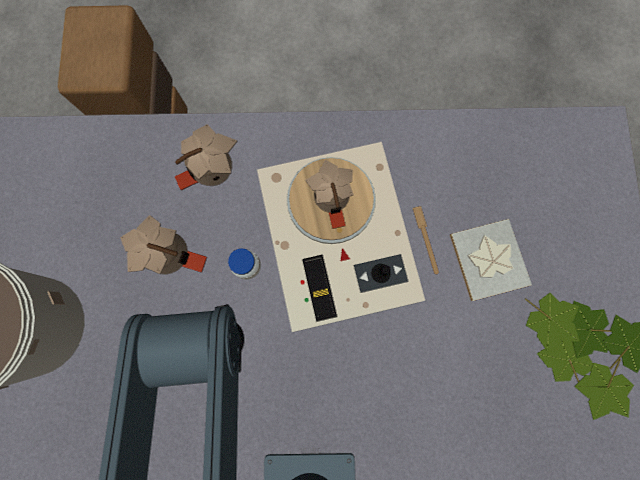

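The final view shows the doorstep (337,220) facing the pointer (344,255), the lever upright at (381,272), the tab home at (320,292), the bystanders unmoved and the arm clear.

```bash
python3 -c "from workcell import job_done; print(job_done())"
```

```text
the job is handed in; nothing more can be done
None
```

The job is handed in at about 20 s: the doorway faces the pointer to within about 1° by my camera measurement, the lever is upright, the lock is fully home, and nothing else in the scene appears to have moved.

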